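Spring the front rail back into the remote holder

ROBOT

A 6-joint arm with a two-finger parallel gripper is mounted at the origin on the work surface. World frame = base frame: x ahead of the robot, y to its left, z up, the work surface at z = 0. Lengths are in m, angles in rad, forces in N, time in s.
With the tool pointing down it reaches from about 0.3 to 0.85 m from the base axis. Payload 4.2 kg.
Tool frame: the origin (TCP) lies midway between the tips of the shut fingers; the grasp point (between the pads) lies robot.pinch_z behind it (robot.pinch_z is the distance from the TCP to the grasp point, in m); y points along the fingers, z is the direction in which the jaws open and shut, and the axes are right-handed (so a half turn about y gives the same grasp; the last joint's range is limited). The gripper opens to 91 mm and grips with 3 to 60 N. Pads are 32 mm wide; open, the fingers measure 118 mm over their backs; the gripper's body (76 mm by 178 mm) begins 60 mm behind the grasp point.
Start: joints at [1.126, 0.32, 1.565, -0, 1.257, -0.02], TCP at [0.237, 0.524, 0.214] pointing down, gripper open.
Joint ranges: [-3.11, 3.11], [-0.84, 2.01], [0.21, 2.61], [-1.34, 4.49], [0.05, 2.63], [-2.56, 2.56]. Speed limits (rad/s): [2.57, 2.57, 3.14, 3.14, 3.14, 3.14].

INTERFACE

Orientations are given as a unit quaternion [x, y, z, w].
In Python, from rig import robot gives the robot as it stands.
- The arm moves only by the shell command python3 -m jog 'ROWS'. ROWS is JSON, one flat list of numbers, 7 for each row, row after row: the turn, a rotation vector about the world's x, y, z in degrees, then the shift along the world's x, y, z in m, then the opening, from -1 (shut) to 1 (fully open). In form: [ax, ay, az, dx, dy, dz, fingers, ax, ay, az, dx, dy, dz, fingers, ...]. A call has 1 to 10 rows; each row shifts and turns the commanded pose from where the row before left it; what a row does not reach is not made up. A row lasts 1/12 s, in which the tool goes at most 41.7 mm and 7.16 degrees, less where a joint would pass 70% of its speed; a pose out of reach is approached as far as the arm can. A call is refused whole if a number of a shift passes 0.0417 or a number of a turn 7.16, either way. A call with a gripper value outside its range is refused whole. The fingers move at their own pace and stop on an object; the grip force is fixed at half the most. Time passes only in rows, so rows that do not move let the fingers close. It gives the time, the measured TCP pose, the force and the opening at its end, in the units of the state.
- robot.get_obs(): the state, without advancing time (a new reading comes with each control period).
- robot.grab_frame(name): name is "scene" or "top" or "wrist"; returns a dict with "color" (480x640x3 uint8, red, green, blue), "fx", "fy", "cx", "cy" (pixels), "R" (3x3) and "t" (3): a world point X has camera coordinates R X + t. Camera axes: x right, y down, z forward; pixel columns grow to the right and rows downward; lengths in m; the calibration is good to about 2 mm. A picture is of the moment at which its call begins. There is no depth.
- robot.close_job(): hands the job in, once; it reports no verdict.
Trained networks look in a picture, given as the dict that the camera call returned (one of the last four; its "shot" number tells which), for a name from the list of things; names that differ only in an ending like _2 or _b are one class to them, and where a whole thing is asked for, a point or a joint stands for the part that bears it (a point fixed in the world has none). Each returns a list of dicts, best first, with "p" (0 to 1); they miss things now and then, are a little off and sometimes report something else, mostly with a low value. They report only what shows in the picture. A call takes as long as a camera call. They do not tell look-alikes from the thing itself.
- robot.search_frame(picture, query): "at" ([column, row] in pixels, amid what is visible of it).
- robot.silhouettes(picture, query): "pixels" (480x640 bool, what is visible of it) and "at" ([column, row] in pixels, amid what is visible of it).
The state is a dict: "time_s": time; "joint_positions": joint angles; "joint_velocities": joint speeds; "joint_efforts": joint torques, N m; "ee_pos": TCP position; "tool_rot": TCP orientation; "contact_force": force on the tool from outside, world axes, zero at the start; "torque": the same for the moment, N m; "gripper_width": finger opening in m.
Only numpy, scipy, OpenCV 4.12 (cv2) and the standard library are available. Lean on these libraries where they do the work, as an engineer would, in place of code of your own. Each camera call takes 0.05 s, during which the arm holds its last target.

TASK

Put the loose wooden rail back across the remote holder: its white sprung pin goes in the slot of the tall post, and its plain steel pin must spring into the hole of the short post, so that the rail hangs level and straight between the two posts by itself. Squeeze the spring gently, without ramming it or the rail hard against the posts, and leave the remote, the mug and the nail clipper where they are.

Things in the scene. Friction and masses are not known exactly. Their poses are not given: they have to be found in the camera images.
- rail: Loose square pale wooden bar, 22 x 22 mm in section, 150 mm long, about 150 g, lying flat. Origin on its axis at mid-length, 11 mm above the table at the start; x level across the bar, z up, y along it towards the sprung pin. Pins of 10 mm diameter stand out of both ends on the axis: a fixed steel one at -y, a sprung slick white nylon one at +y.
- plain_tip (a point): Outer end of the rail's plain fixed pin, on the axis, 85 mm from the rail's origin (the pin is 10 mm long, and the bar's end makes a shoulder behind it).
- sprung_end (a point): Centre of the bar's end face, 75 mm from the rail's origin, from which the sprung pin stands out. Free, the pin stands out 34 mm (tip 109 mm from the rail's origin). It goes in 24 mm and then stops hard; it pushes 3 N at first touch, rising 0.25 N per mm to 9 N, plus 1 N at 25 mm/s of damping.
- rack: Remote holder, fixed: wooden base 12 mm thick, y from -145 to +145 mm, x from -40 to +95 mm, with an aluminium strip carrying two dark steel posts 44 mm wide, both centred on x = 0. Origin on the table, z up. Inner faces of the posts are 165 to 169 mm apart, and the strip is shifted by up to 15 mm either way along y; neither is measured: feel or look. The posts do not give way.
- tall_side (a point): Unmeasured nominal place of the tall post: point fixed to the base at rack (0, 83.5, 56.5) mm; the real inner face is within 15 mm of it along y. Tall post: top at z = 122 mm; upright slot in its inner (-y) face, centred on x = 0, 14 mm wide, 8 mm deep, open at the top, floor at z = 56.5 mm.
- short_side (a point): Nominal place of the short post: point fixed to the base at rack (0, -83.5, 62) mm; the real inner face is within 17 mm along y. Top at z = 86 mm; blind hole 13 x 13 mm, 12 mm deep in its inner (+y) face, centred on x = 0, z = 62 mm. The plain pin passes this face when the sprung pin, on the slot's back, is pushed in 21 mm. Home: axis at z = 60.5 to 61.5 mm, spring still in 7 to 11 mm.
- remote: Silver remote control, 46 x 150 x 16 mm, lying on the holder's base at x about +60 mm behind the posts; origin at the centre of its underside. Leave it.
- mug: Black ceramic mug, 80 mm across, 90 mm tall, standing in the wooden tray; origin at the centre of its underside. Leave it.
- clipper: Chrome nail clipper, about 57 x 14 x 12 mm, lying in the tray; origin at the centre of its underside. Leave it.
There are look-alikes about, which are no part of the job. Of the things that look like the rail, the largest one is meant.

How it is judged:
On the way:
1. the rail has been lifted off the table (axis more than 70 mm up) (height (world z) of rail above 0.07 m), for 0.2 s.
At the end, for the whole second after the job is handed in: Rail at rest between the posts with its plain pin at the short post: its middle and plain pin tip within 3 mm of the post line and 58.5 to 63.5 mm above the table (only possible with the pin in its hole), within 0.03 rad of the holder's y axis, bearing on the posts (x of rail in the frame of rack between -0.003 and 0.003 m and z of rail in the frame of rack between 0.0585 and 0.0635 m and x of plain_tip in the frame of rack between -0.003 and 0.003 m and z of plain_tip in the frame of rack between 0.0585 and 0.0635 m and y of plain_tip in the frame of rack below -0.05 m and angle between the y axis of rail and the y axis of rack, either way round below 0.03 rad and contact force between rail and rack above 1 N and linear speed of rail below 0.01 m/s); the robot touches nothing.
It fails at once if the rail is pressed against the holder with more than 30 N, both ends added (contact force between rail and rack above 30 N).
It fails at once if the remote is moved more than 15 mm (distance of remote from where it was at the start of the episode above 0.015 m).
It fails at once if the mug is moved more than 15 mm (distance of mug from where it was at the start of the episode above 0.015 m).
It fails at once if the nail clipper is moved more than 15 mm (distance of clipper from where it was at the start of the episode above 0.015 m).
It also fails if it takes over 54 s, if anything falls off the work surface, if the arm or the gripper's body presses on something with over 40 N, if the wrist force passes 120 N, or if a joint passes its speed limit or range.

## Working session

There is one attempt and no reset: what is moved stays moved. The work goes in short steps, Python scripts to look and compute and a shell command to move; the robot and the scene stay as the last step left them, time stands still between calls to the robot, and variables do not carry over. Pictures are saved under pics/ and viewed, and the job is handed in when it is done.

```bash
mkdir -p pics; ls; python3 - <<'E'
from rig import robot
import cv2
print(robot.get_obs(), robot.pinch_z)
for n in ["scene","top","wrist"]:
    f=robot.grab_frame(n); cv2.imwrite(f"pics/{n}0.png",f["color"][:,:,::-1])
    print(n,f["fx"],f["cx"],f["cy"],f["R"],f["t"])
    for q in ["rail","rack","remote","mug","clipper","plain_tip","sprung_end"]:
        try: print(q,[(r["at"],round(r["p"],2)) for r in robot.search_frame(f,q)])
        except Exception as e: print(q,e)
E
```

```text
pics
{'time_s': 0.0, 'joint_positions': array([ 1.12603761e+00,  3.20278477e-01,  1.56568774e+00,  1.37588989e-05,
        1.25739749e+00, -2.00372149e-02]), 'joint_velocities': array([-7.88068999e-04, -2.76045954e-04, -6.35613655e-04,  1.26023283e-03,
        6.05791353e-05,  1.13676728e-03]), 'joint_efforts': array([ 4.80299477e-04, -4.12464738e+01, -2.31971920e+01,  7.29435543e-02,
        4.55359078e-02, -1.30653571e-04]), 'ee_pos': array([0.2367323 , 0.5234428 , 0.21312462]), 'tool_rot': array([ 0.69183006, -0.14918575,  0.14888832, -0.69061353]), 'contact_force': array([-0.27821743, -0.32411678,  0.44361896]), 'torque': array([ 0.0335034 , -0.03746893, -0.00015961]), 'gripper_width': 0.09107773711577155} 0.0188
scene 454.17449282266284 318.7573468405361 240.45203162225977 [[-0.08598438  0.99607294  0.02110397]
 [ 0.55620554  0.06556615 -0.82845427]
 [-0.82658459 -0.05949599 -0.55965895]] [ 0.13465275 -0.25536746  1.3481679 ]
rail [([137.6, 235.3], 0.91), ([225.8, 234.4], 0.79), ([210.3, 197.5], 0.62), ([272.8, 307.6], 0.43)]
rack [([477.2, 284.8], 0.73)]
remote [([469.5, 300.0]
[... 528 characters left out ...]
.6], 0.91), ([443.8, 347.0], 0.87), ([412.1, 280.0], 0.57)]
rack [([195.8, 224.1], 0.58), ([413.3, 276.6], 0.25)]
remote [([198.4, 197.1], 0.75)]
mug [([348.5, 155.0], 0.62)]
clipper [([406.7, 188.1], 0.42)]
plain_tip [([414.2, 279.1], 0.72), ([441.1, 348.7], 0.63), ([485.0, 270.8], 0.62)]
sprung_end [([408.9, 277.5], 0.98), ([441.3, 350.6], 0.96), ([487.2, 267.1], 0.71)]
wrist 356.88999760695975 320.30984914692283 239.29148091224263 [[ 4.11292325e-01  9.11503057e-01 -8.95139799e-04]
 [ 8.80612453e-01 -3.97099853e-01  2.58521594e-01]
 [ 2.35287763e-01 -1.07116219e-01 -9.66005064e-01]] [-0.57465757 -0.03075884  0.39056579]
rail []
rack []
remote []
mug []
clipper []
plain_tip []
sprung_end []
```

View pics/top0.png

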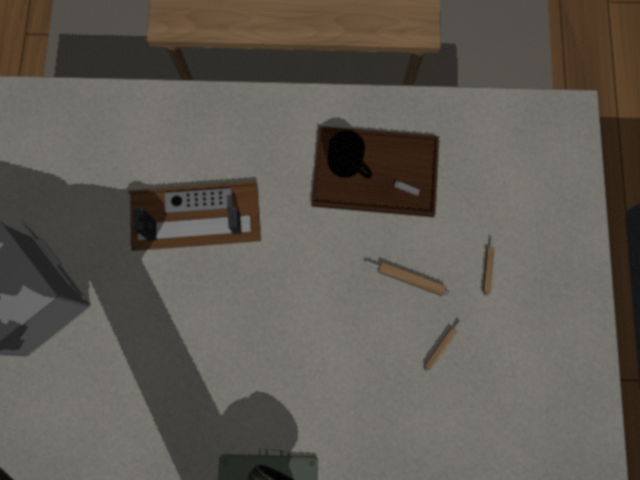

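View pics/scene0.png

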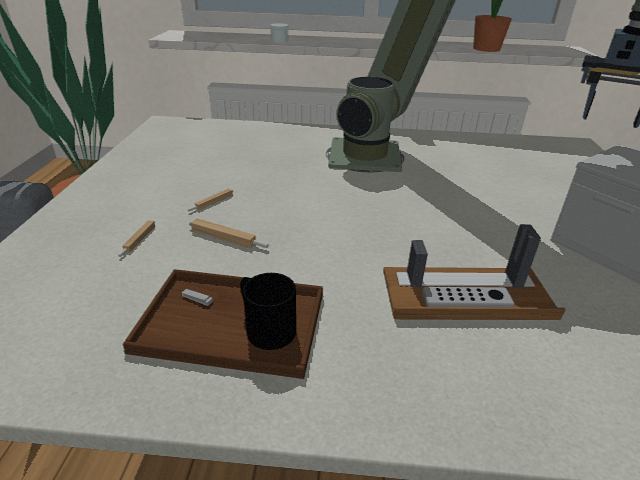

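Rail candidates in the top view are (412,280), which is the largest, (489,268) and (441,347). I choose (412,280) and check it in a crop.

```bash
cat > h.py <<'E'
import numpy as np, cv2
from rig import robot
def toplane(f,uv,z):
    R=np.array(f["R"]);t=np.array(f["t"]);C=-R.T@t
    d=R.T@np.array([(uv[0]-f["cx"])/f["fx"],(uv[1]-f["cy"])/f["fy"],1.])
    return C+d*(z-C[2])/d[2]
def proj(f,X):
    c=np.array(f["R"])@np.array(X)+np.array(f["t"])
    return np.array([f["fx"]*c[0]/c[2]+f["cx"],f["fy"]*c[1]/c[2]+f["cy"]])
E
python3 - <<'E'
from h import *
f=robot.grab_frame("top"); im=f["color"][:,:,::-1].copy()
a=cv2.resize(im[245:310,350:465],None,fx=6.5,fy=6.5,interpolation=cv2.INTER_CUBIC)
b=cv2.resize(im[170:260,120:270],None,fx=5,fy=5,interpolation=cv2.INTER_CUBIC)
cv2.imwrite("pics/cropA.png",a);cv2.imwrite("pics/cropB.png",b)
for r in robot.silhouettes(f,"rail"):
    p=np.argwhere(r["pixels"])[:,::-1].astype(float)
    print(r["at"],r["p"],len(p),cv2.minAreaRect(p.astype(np.float32)))
    if len(p)<50: continue
    m=p.mean(0);w,v=np.linalg.eigh(np.cov(p.T));d=v[:,1];s=(p-m)@d
    for z in (0.011,):
        print([toplane(f,m+d*k,z).round(4) for k in (s.min(),0,s.max())])
for r in robot.silhouettes(f,"rack")[:1]:
    p=np.argwhere(r["pixels"])[:,::-1].astype(np.float32); q=cv2.boxPoints(cv2.minAreaRect(p)); print(q,[toplane(f,c,.012).round(4) for c in q])
E
```

```text
[412.2, 275.9] 0.81 851 ((406.991455078125, 277.0231628417969), (86.13002014160156, 11.605822563171387), 20.2248592376709)
[array([ 0.4524, -0.3777,  0.011 ]), array([ 0.4812, -0.295 ,  0.011 ]), array([ 0.5145, -0.1996,  0.011 ])]
[487.0, 269.0] 0.76 402 ((488.6930847167969, 266.5693054199219), (9.651861190795898, 53.3339958190918), 5.710592269897461)
[array([ 0.5718, -0.4781,  0.011 ]), array([ 0.5043, -0.4693,  0.011 ]), array([ 0.452 , -0.4625,  0.011 ])]
[440.2, 348.0] 0.66 450 ((442.37591552734375, 345.9153747558594), (9.16361141204834, 58.2490234375), 34.2868766784668)
[array([ 0.3874, -0.4017,  0.011 ]), array([ 0.3338, -0.3631,  0.011 ]), array([ 0.2844, -0.3274,  0.011 ])]
[[126.779305 189.50375 ]
 [257.46878  180.3859  ]
 [261.79764  242.43274 ]
 [131.10815  251.5506  ]] [array([0.669, 0.346, 0.012]), array([0.698 , 0.0505, 0.012 ]), array([0.5537, 0.0343, 0.012 ]), array([0.526 , 0.3234, 0.012 ])]
```

View pics/cropA.png

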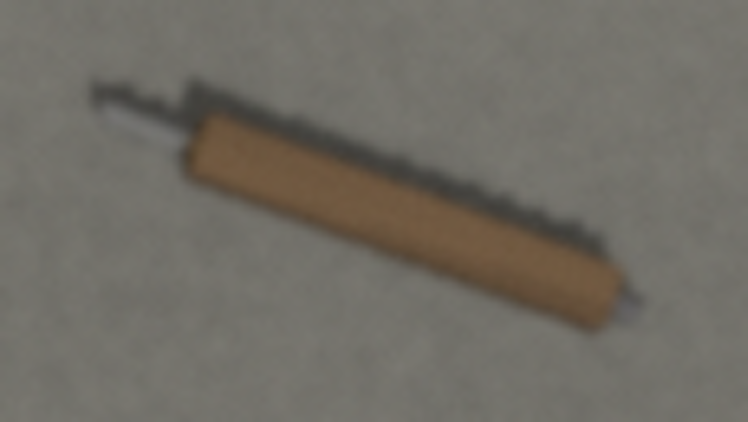

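View pics/cropB.png

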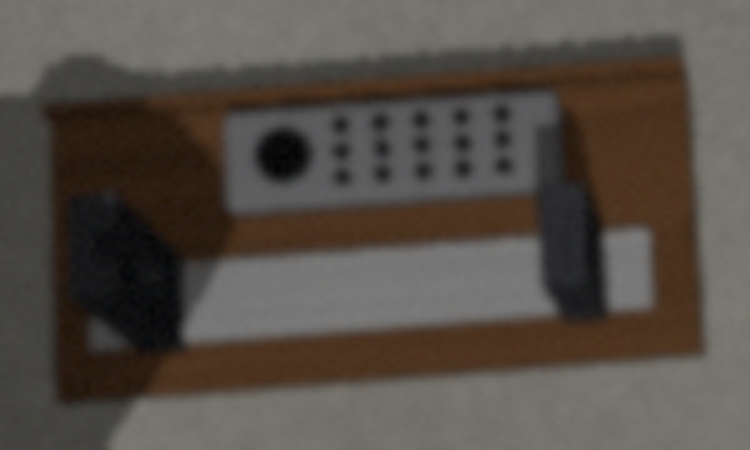

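The crop shows the big bar with its long white pin at upper left (about 365,262) and its short steel pin at lower right (about 447,292). The tall post is at left in the rack and the short one at right. Next I fit box models to both views.

```bash
cat > fit.py <<'E'
from h import *
from scipy.optimize import minimize
def hull(f,X): return cv2.convexHull(np.array([proj(f,x) for x in X]).astype(np.float32))
def render(f,X,s=4):
    m=np.zeros((480*s,640*s),np.uint8)
    cv2.fillConvexPoly(m,np.round((hull(f,X)+.5)*s-.5).astype(np.int32),255)
    return cv2.resize(m,(640,480),interpolation=cv2.INTER_AREA)/255.
def box(x,y,yaw,lx,ly,z0,z1):
    # lx,ly=(min,max)
    c,s=np.cos(yaw),np.sin(yaw)
    return [(x+c*a-s*b,y+s*a+c*b,z) for a in lx for b in ly for z in (z0,z1)]
E
python3 - <<'E'
from fit import *
fs={n:robot.grab_frame(n) for n in("top","scene")}
res={}
for n,f in fs.items():
    hsv=cv2.cvtColor(f["color"],cv2.COLOR_RGB2HSV)
    wood=((hsv[...,1]>75)&(hsv[...,0]>5)&(hsv[...,0]<25)&(hsv[...,2]>60)).astype(np.uint8)
    k,lab,st,ce=cv2.connectedComponentsWithStats(wood)
    print(n,[(i,st[i][4],ce[i].round(0)) for i in range(1,k) if st[i][4]>100])
    q=proj(f,(0.4815,-0.298,0.011)); i=min((i for i in range(1,k) if st[i][4]>300),key=lambda i:np.hypot(*(ce[i]-q)))
    res[n]=(lab==i).astype(float)
    print(n,st[i])
def cost(p,ns):
    return sum(np.abs(render(fs[n],box(p[0],p[1],p[2],(-.011,.011),(-.075,.075),0,.022))-res[n]).sum() for n in ns)
for ns in (["top"],["scene"],["top","scene"]):
    r=minimize(cost,[.481,-.297,-1.25+np.pi/2],args=(ns,),method="Nelder-Mead",options=dict(initial_simplex=[[.481,-.297,.32],[.488,-.297,.32],[.481,-.29,.32],[.481,-.297,.4]],xatol=1e-5))
    print(ns,r.x,np.degrees(r.x[2]),r.fun)
p=r.x
for n in fs:
    im=fs[n]["color"][:,:,::-1].copy(); im=cv2.resize(im,None,fx=4,fy=4,interpolation=cv2.INTER_CUBIC)
    h=((hull(fs[n],box(*p,(-.011,.011),(-.075,.075),0,.022))+.5)*4).astype(int); cv2.polylines(im,[h],1,(0,0,255),1)
    c=h.mean((0,1)).astype(int); cv2.imwrite(f"pics/fit_{n}.png",im[max(0,c[1]-200):c[1]+200,c[0]-250:c[0]+250])
E
```

```text
top [(1, np.int32(3667), array([24., 36.])), (2, np.int32(14633), array([297.,  25.])), (3, np.int32(9175), array([598.,  51.])), (7, np.int32(2140), array([219., 217.])), (9, np.int32(467), array([196., 215.])), (11, np.int32(300), array([488., 269.])), (12, np.int32(725), array([412., 278.])), (14, np.int32(330), array([440., 348.]))]
top [379 263  67  32 725]
scene [(1, np.int32(1094), array([490.,  32.])), (2, np.int32(174), array([612.,  70.])), (6, np.int32(1085), array([ 56., 175.])), (15, np.int32(290), array([213., 199.])), (16, np.int32(849), array([223., 233.])), (17, np.int32(351), array([139., 236.])), (18, np.int32(3848), array([469., 304.])), (19, np.int32(133), array([208., 274.])), (20, np.int32(382), array([466., 270.])), (23, np.int32(6295), array([197., 323.])), (28, np.int32(1127), array([306., 320.])), (60, np.int32(5822), array([ 85., 464.])), (61, np.int32(1137), array([220., 470.])), (62, np.int32(728), array([284., 474.])), (63, np.int32(356), array([345., 476.]))]
scene [191 219  64  29 849]
['top'] [ 0.48035174 -0.29823394 -0.34165442] -19.57535642148948 102.33725490196079
['scene'] [ 0.4798048  -0.29998849 -0.37145971] -21.283073926102222 113.89019607843137
['top', 'scene'] [ 0.48104654 -0.29861819 -0.36506585] -20.916732341187178 229.74117647058824
```

```bash
python3 - <<'E'
from fit import *
for n,(a,b,c,d) in {"top":(170,260,120,270),"scene":(215,330,375,575)}.items():
    f=robot.grab_frame(n); im=f["color"][:,:,::-1]
    g=np.clip(im.astype(float)*1.6,0,255).astype(np.uint8)[a:b,c:d]
    s=5 if n=="top" else 4
    cv2.imwrite(f"pics/rk_{n}.png",cv2.resize(g,None,fx=s,fy=s,interpolation=cv2.INTER_LANCZOS4))
    for q in("rack","remote"):
        r=robot.silhouettes(f,q)[:1]
        if r: np.save(f"{n}_{q}.npy",r[0]["pixels"]); print(n,q,r[0]["at"],r[0]["pixels"].sum())
E
```

```text
top rack [194.1, 221.6] 6250
top remote [199.3, 197.7] 1372
scene remote [468.2, 296.3] 1776
```

View pics/rk_scene.png

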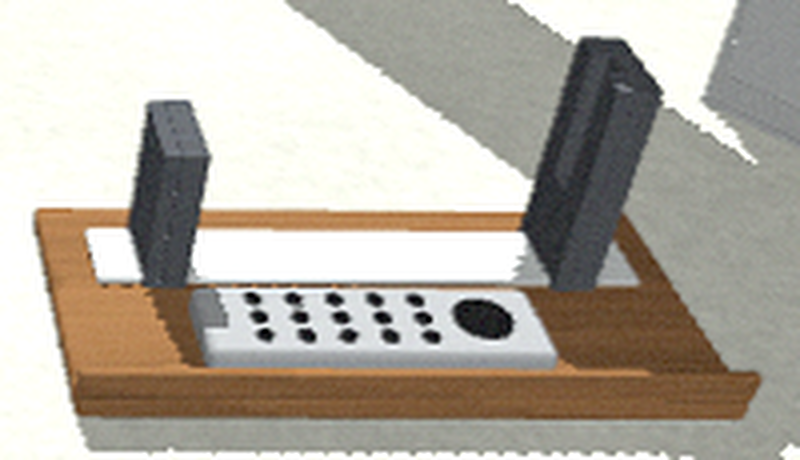

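View pics/rk_top.png

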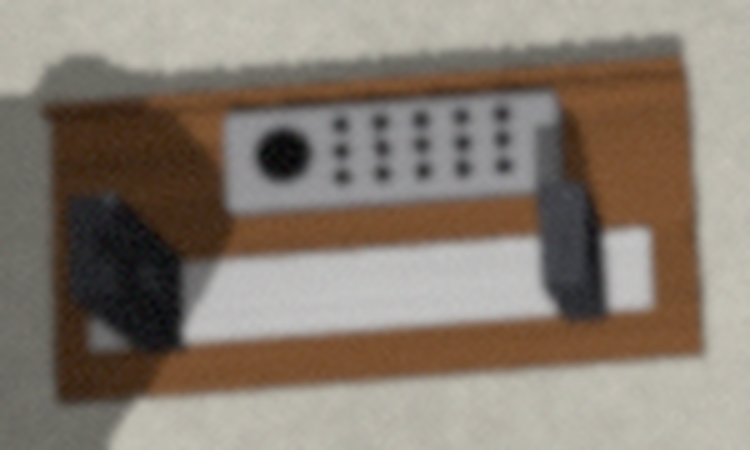

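View pics/fit_top.png

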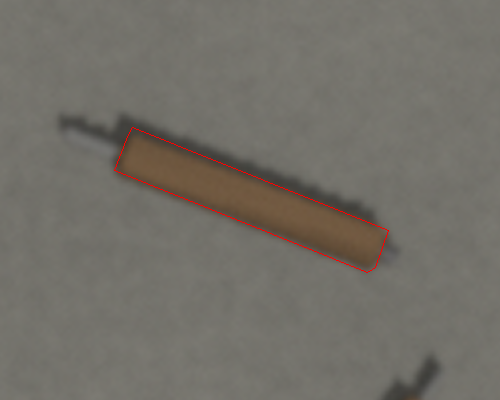

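```bash
python3 - <<'E'
from fit import *
from scipy.optimize import least_squares
T=robot.grab_frame("top");S=robot.grab_frame("scene")
ct=lambda u,v:np.array([120+(u+.5)/5-.5,170+(v+.5)/5-.5]); cs=lambda u,v:np.array([375+(u+.5)/4-.5,215+(v+.5)/4-.5])
# (frame, px, fn(params)->rack pt) params x,y,yaw,yt,ys,th_t,th_s
O=[(T,ct(58,400),lambda p:(-.04,.145,.006)),(T,ct(703,352),lambda p:(-.04,-.145,.0)),
(T,ct(600,316),lambda p:(-.022,p[4]-p[6],.014)),
(T,ct(181,346),lambda p:(-.022,p[3],.014)),
(S,cs(35,211),lambda p:(-.04,-.145,.012)),
(S,cs(80,415),lambda p:(.095,-.145,0)),
(S,cs(743,417),lambda p:(.095,.145,0)),
(S,cs(147,103),lambda p:(-.022,p[4]-p[6],.086)),(S,cs(189,102),lambda p:(-.022,p[4],.086)),
(S,cs(165,157),lambda p:(.022,p[4]-p[6],.086)),(S,cs(210,156),lambda p:(.022,p[4],.086)),
(S,cs(580,39),lambda p:(-.022,p[3],.122)),(S,cs(627,40),lambda p:(-.022,p[3]+p[5],.122)),
(S,cs(662,96),lambda p:(.022,p[3]+p[5],.122)),(S,cs(553,287),lambda p:(.022,p[3],.014)),
(S,cs(187,284),lambda p:(.022,p[4],.014)),(S,cs(148,286),lambda p:(.022,p[4]-p[6],.014)),
(T,ct(540,183),lambda p:(.022,p[4],.086)),(T,ct(583,182),lambda p:(.022,p[4]-p[6],.086)),
(T,ct(116,195),lambda p:(.022,p[3],.122)),(T,ct(70,198),lambda p:(.022,p[3]+p[5],.122)),
]
def w(p,q):
    c,s=np.cos(p[2]),np.sin(p[2]);return (p[0]+c*q[0]-s*q[1],p[1]+s*q[0]+c*q[1],q[2])
def res(p): return np.concatenate([proj(f,w(p,g(p)))-px for f,px,g in O])
r=least_squares(res,[.58,.18,.07,.0835,-.0835,.015,.015],loss="soft_l1")
print(r.x.round(4),np.degrees(r.x[2]),r.x[3]-r.x[4]);print(res(r.x).reshape(-1,2).round(1).tolist())
p=r.x; np.save("rack.npy",p)
print("tall inner",w(p,(0,p[3],.0)),"short inner",w(p,(0,p[4],0)),"mid",w(p,(0,(p[3]+p[4])/2,0)))
for n,f,(a,b,c,d),s in(("top",T,(170,260,120,270),5),("scene",S,(215,330,375,575),4)):
    im=np.clip(f["color"][a:b,c:d,::-1].astype(float)*1.6,0,255).astype(np.uint8);im=cv2.resize(im,None,fx=s,fy=s,interpolation=cv2.INTER_CUBIC)
    def poly(P): cv2.polylines(im,[np.array([((proj(f,w(p,q))-(c,a)+.5)*s) for q in P]).astype(int)],1,(0,0,255),1)
    for (x0,x1,y0,y1,z0,z1) in((-.04,.095,-.145,.145,0,.012),(-.022,.022,p[3],p[3]+p[5],.012,.122),(-.022,.022,p[4]-p[6],p[4],.012,.086)):
        for z in(z0,z1): poly([(x0,y0,z),(x1,y0,z),(x1,y1,z),(x0,y1,z)])
        for x in(x0,x1):
            for y in (y0,y1): poly([(x,y,z0),(x,y,z1)])
    cv2.imwrite(f"pics/rkfit_{n}.png",im)
E
```

```text
[ 0.5853  0.1864  0.1055  0.0845 -0.085   0.019   0.0184] 6.044387589183361 0.16947734608854037
[[-0.4, 0.6], [0.6, 0.4], [1.5, -0.1], [1.0, 0.6], [-0.0, -1.5], [-1.1, 1.4], [1.5, 1.2], [0.4, -1.0], [-0.0, -0.6], [0.7, -0.2], [0.0, 0.1], [0.2, -1.1], [-1.0, -1.3], [0.7, -1.5], [0.3, -0.1], [-0.3, 0.3], [-0.7, -0.3], [-0.4, -0.4], [-0.4, -0.9], [-0.2, -1.1], [-0.2, -1.0]]
tall inner (np.float64(0.5763601655735077), np.float64(0.27039681611311284), 0.0) short inner (np.float64(0.5942059432612553), np.float64(0.10186165937739083), 0) mid (np.float64(0.5852830544173815), np.float64(0.18612923774525184), 0)
```

View pics/rkfit_scene.png

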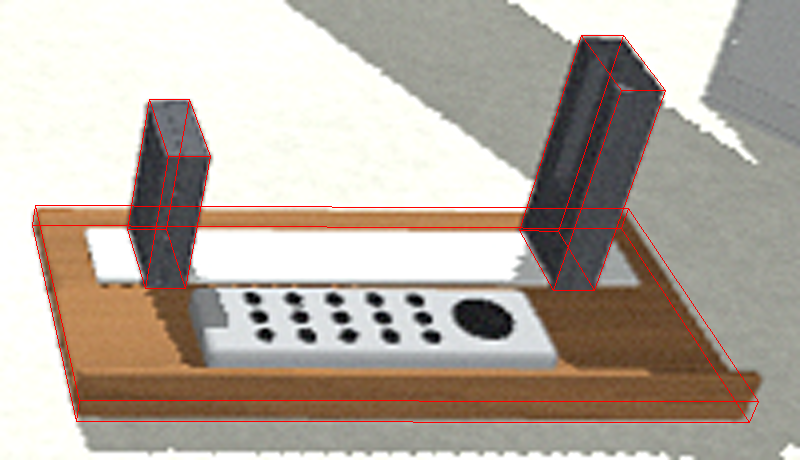

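View pics/rkfit_top.png

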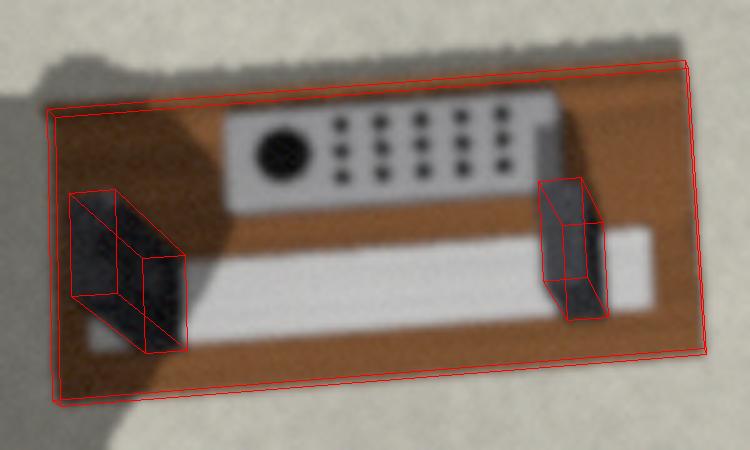

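```bash
python3 - <<'E'
from h import *
from scipy.spatial.transform import Rotation as R
o=robot.get_obs(); M=R.from_quat(o["tool_rot"]).as_matrix(); print(M.round(3),np.degrees(np.arctan2(M[1,2],M[0,2])),o["ee_pos"],o["time_s"])
E
```

```text
[[ 0.911  0.     0.412]
 [-0.412  0.     0.911]
 [-0.    -1.     0.   ]] 65.66245024570945 [0.2369669  0.52392408 0.21397068] 1.85
```

```bash
python3 -m jog '[0,0,-3.3,0.0094,-0.0316,0,1, 0,0,-3.3,0.0094,-0.0316,0,1, 0,0,-3.3,0.0094,-0.0316,0,1, 0,0,-3.3,0.0094,-0.0316,0,1, 0,0,-3.3,0.0094,-0.0316,0,1, 0,0,-3.3,0.0094,-0.0316,0,1, 0,0,-3.3,0.0094,-0.0316,0,1, 0,0,-3.3,0.0094,-0.0316,0,1, 0,0,-3.3,0.0094,-0.0316,0,1, 0,0,-3.3,0.0094,-0.0316,0,1]'
python3 -m jog '[0,0,-3.3,0.0094,-0.0316,0,1, 0,0,-3.3,0.0094,-0.0316,0,1, 0,0,-3.3,0.0094,-0.0316,0,1, 0,0,-3.3,0.0094,-0.0316,0,1, 0,0,-3.3,0.0094,-0.0316,0,1, 0,0,-3.3,0.0094,-0.0316,0,1, 0,0,-3.3,0.0094,-0.0316,0,1, 0,0,-3.3,0.0094,-0.0316,0,1, 0,0,-3.3,0.0094,-0.0316,0,1, 0,0,-3.3,0.0094,-0.0316,0,1]'
python3 -m jog '[0,0,-3.4,0.0094,-0.0316,0,1, 0,0,-3.4,0.0094,-0.0316,0,1, 0,0,-3.4,0.0094,-0.0316,0,1, 0,0,-3.4,0.0094,-0.0316,-0.02,1, 0,0,-3.4,0.0094,-0.0316,-0.02,1, 0,0,-3.4,0.0094,-0.0316,-0.02,1, 0,0,0,0,0,0,1]'
python3 - <<'E'
from fit import *
f=robot.grab_frame("wrist"); cv2.imwrite("pics/w1.png",f["color"][:,:,::-1])
for r in robot.silhouettes(f,"rail")[:3]: print(r["at"],r["p"],r["pixels"].sum())
from scipy.spatial.transform import Rotation as R
o=robot.get_obs(); M=R.from_quat(o["tool_rot"]).as_matrix(); print(np.degrees(np.arctan2(M[1,2],M[0,2])),o["ee_pos"],o["time_s"],o["joint_positions"])
E
```

```text
time_s: 2.68
ee_pos: [0.3311, 0.2064, 0.2142]
tool_rot: [-0.62, 0.34, -0.34, 0.62]
contact_force: [0.8, -0.2, -0.4]
gripper_width: 0.091
time_s: 3.52
ee_pos: [0.4252, -0.1098, 0.2142]
tool_rot: [0.497, -0.502, 0.503, -0.498]
contact_force: [0.1, 1.2, 0.3]
gripper_width: 0.0911
time_s: 4.1
ee_pos: [0.4811, -0.3018, 0.1496]
tool_rot: [-0.401, 0.584, -0.582, 0.399]
contact_force: [-1.1, -0.2, -0.2]
gripper_width: 0.0913
[319.1, 211.8] 0.84 4863
[242.7, 351.4] 0.81 433
[402.0, 370.8] 0.63 940
-20.81529208000327 [ 0.48085827 -0.29815303  0.15268214] 4.2 [-5.75548298e-01  3.52012579e-01  1.67812629e+00  3.64696588e-04
  1.11436137e+00 -2.12412840e-01]
```

View pics/w1.png

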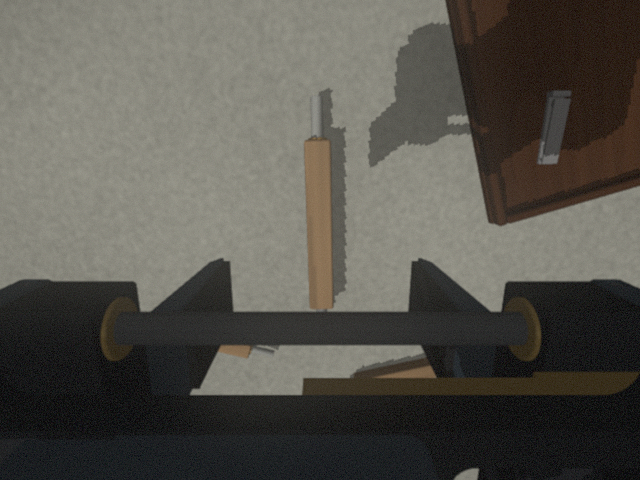

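```bash
python3 - <<'E'
from fit import *
f=robot.grab_frame("wrist")
m=robot.silhouettes(f,"rail")[0]["pixels"]
hsv=cv2.cvtColor(f["color"],cv2.COLOR_RGB2HSV)
wood=(hsv[...,1]>75)&(hsv[...,0]>5)&(hsv[...,0]<25)&(hsv[...,2]>60)&m
c=[]
for row in range(145,300,5):
    x=np.where(wood[row])[0]
    if len(x)>10: c.append(((x[0]+x[-1])/2,row))
P=np.array([toplane(f,u,.022)[:2] for u in c])
k=np.polyfit(P[:,1],P[:,0],1);print("yaw",np.degrees(np.arctan(-k[0])),"x at y=-.2985",np.polyval(k,-.2985))
print(toplane(f,(318,139.),.022),toplane(f,(321,309.),.022))
E
```

```text
Traceback (most recent call last):
IndexError: too many indices for array: array is 1-dimensional, but 2 were indexed
```

```bash
python3 - <<'E'
from fit import *
f=robot.grab_frame("wrist")
for r in robot.silhouettes(f,"rail"): print(r["at"],r["p"])
hsv=cv2.cvtColor(f["color"],cv2.COLOR_RGB2HSV); print(hsv[220,300:340:4])
wood=(hsv[...,1]>60)&(hsv[...,0]<30)
wood[:,:290]=0;wood[:,345:]=0
c=[]
for row in range(145,300,5):
    x=np.where(wood[row])[0]
    if len(x)>10: c.append(((x[0]+x[-1])/2,row))
P=np.array([toplane(f,u,.022)[:2] for u in c])
k=np.polyfit(P[:,1],P[:,0],1);print("yaw",np.degrees(np.arctan(-k[0])),"x at y=-.2985",np.polyval(k,-.2985))
print(toplane(f,(318,139.),.022),toplane(f,(321,309.),.022))
E
```

```text
[321.5, 214.3] 0.9
[245.8, 350.9] 0.88
[402.4, 370.9] 0.63
[[ 28  21 148]
 [ 28  22 141]
 [ 16  79 129]
 [ 16  96 133]
 [ 16 103 138]
 [ 15  92 142]
 [ 16  93 140]
 [ 17  97 139]
 [ 16  83 101]
 [ 34  21  95]]
yaw -19.564475261807623 x at y=-.2985 0.4818279726396911
[ 0.50746409 -0.2255128   0.022     ] [ 0.45623444 -0.36863264  0.022     ]
```

```bash
python3 -m jog '[0,0,0.7,0.0006,0.0006,-0.02,1, 0,0,0,0,0,-0.02,1, 0,0,0,0,0,-0.02,1, 0,0,0,0,0,-0.02,1, 0,0,0,0,0,-0.02,1, 0,0,0,0,0,-0.02,1, 0,0,0,0,0,-0.015,1, 0,0,0,0,0,-0.007,1, 0,0,0,0,0,-0.004,1, 0,0,0,0,0,0,1]'
```

```text
time_s: 5.23
ee_pos: [0.4822, -0.2966, 0.0083]
tool_rot: [0.406, -0.579, 0.579, -0.406]
contact_force: [-0.4, 0.8, -0.8]
gripper_width: 0.091
```

```bash
python3 -m jog '[0,0,0,0,0,-0.003,1, 0,0,0,0,0,0,-1, 0,0,0,0,0,0,-1, 0,0,0,0,0,0,-1, 0,0,0,0,0,0,-1, 0,0,0,0,0,0,-1, 0,0,0,0,0,0,-1, 0,0,0,0,0,0,-1, 0,0,0,0,0,0,-1]'
```

```text
time_s: 5.98
ee_pos: [0.482, -0.2971, 0.005]
tool_rot: [0.405, -0.579, 0.579, -0.405]
contact_force: [0.5, 0.0, 0.7]
gripper_width: 0.041
```

```bash
python3 -m jog '[0,0,0,0,0,0,-1, 0,0,0,0,0,0,-1, 0,0,0,0,0,0,-1, 0,0,0,0,0,0,-1, 0,0,0,0,0,0,-1, 0,0,0,0,0,0,-1]'
```

```text
time_s: 6.48
ee_pos: [0.4819, -0.297, 0.0049]
tool_rot: [-0.405, 0.579, -0.579, 0.405]
contact_force: [0.0, 0.3, 0.2]
gripper_width: 0.022
```

```bash
python3 -m jog '[0,0,0,0,0,0.015,-1, 0,0,0,0,0,0.03,-1, 0,0,0,0,0,0.03,-1, 0,0,0,0,0,0.03,-1, 0,0,0,0,0,0.03,-1, 0,0,1.63,0.0067,0.0279,0.005,-1, 0,0,1.63,0.0067,0.0279,0.005,-1, 0,0,1.63,0.0067,0.0279,0,-1, 0,0,1.63,0.0067,0.0279,0,-1, 0,0,1.63,0.0067,0.0279,0,-1]'
python3 -m jog '[0,0,1.63,0.0067,0.0279,0,-1, 0,0,1.63,0.0067,0.0279,0,-1, 0,0,1.63,0.0067,0.0279,0,-1, 0,0,1.63,0.0067,0.0279,0,-1, 0,0,1.63,0.0067,0.0279,0,-1, 0,0,1.63,0.0067,0.0279,0,-1, 0,0,1.63,0.0067,0.0279,0,-1, 0,0,1.63,0.0067,0.0279,0,-1, 0,0,1.63,0.0067,0.0279,0,-1, 0,0,1.63,0.0067,0.0279,0,-1]'
python3 -m jog '[0,0,1.63,0.0067,0.0279,0,-1, 0,0,0,0,0,0,-1, 0,0,0,0,0,0,-1, 0,0,0,0,0,0,-1]'
cat > st.py <<'E'
from fit import *
from scipy.spatial.transform import Rotation as R
o=robot.get_obs(); M=R.from_quat(o["tool_rot"]).as_matrix(); h=np.degrees(np.arctan2(M[1,2],M[0,2])); print("yaw",h.round(2),"tilt",M[2].round(4),o["ee_pos"].round(4),o["time_s"],o["contact_force"].round(2),o["torque"].round(2),o["gripper_width"])
def look(tag):
    for n,(a,b,c,d),s in(("top",(160,270,110,280),4),("scene",(190,330,360,575),3.6),("wrist",(0,480,0,640),1.2)):
        f=robot.grab_frame(n); im=np.clip(f["color"][a:b,c:d,::-1].astype(float)*1.5,0,255).astype(np.uint8)
        cv2.imwrite(f"pics/{tag}_{n}.png",cv2.resize(im,None,fx=s,fy=s,interpolation=cv2.INTER_CUBIC))
E
python3 -c "
from st import *
look('a')"
```

```text
time_s: 7.32
ee_pos: [0.5154, -0.1563, 0.1499]
tool_rot: [-0.446, 0.549, -0.549, 0.446]
contact_force: [0.5, -0.1, -1.5]
gripper_width: 0.0219
time_s: 8.15
ee_pos: [0.5824, 0.1228, 0.1496]
tool_rot: [0.519, -0.48, 0.48, -0.519]
contact_force: [0.7, -0.1, -1.3]
gripper_width: 0.0222
time_s: 8.48
ee_pos: [0.5887, 0.1489, 0.1495]
tool_rot: [0.526, -0.473, 0.473, -0.525]
contact_force: [-0.2, 0.4, -1.7]
gripper_width: 0.0217
yaw 6.05 tilt [ 7.0e-04 -1.0e+00 -1.2e-03] [0.5887 0.1489 0.1495] 8.4833 [-0.21  0.36 -1.67] [-0.06  0.07 -0.  ] 0.021732647817655812
```

View pics/a_wrist.png

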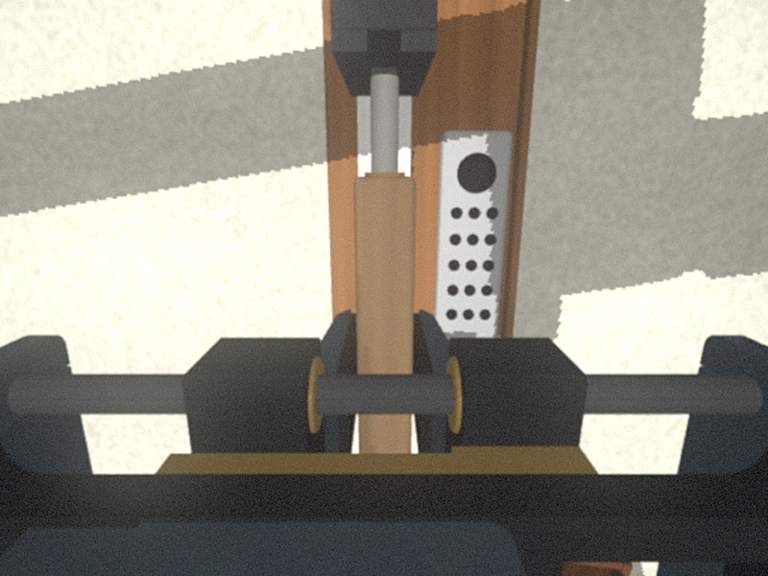

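View pics/a_scene.png

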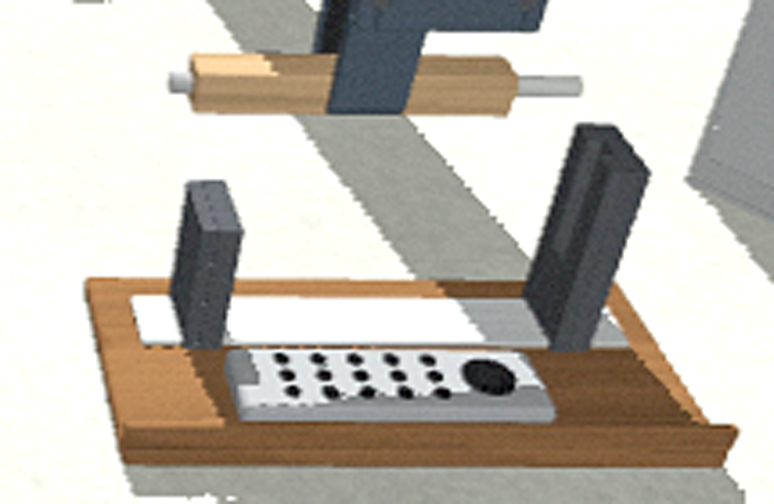

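View pics/a_top.png

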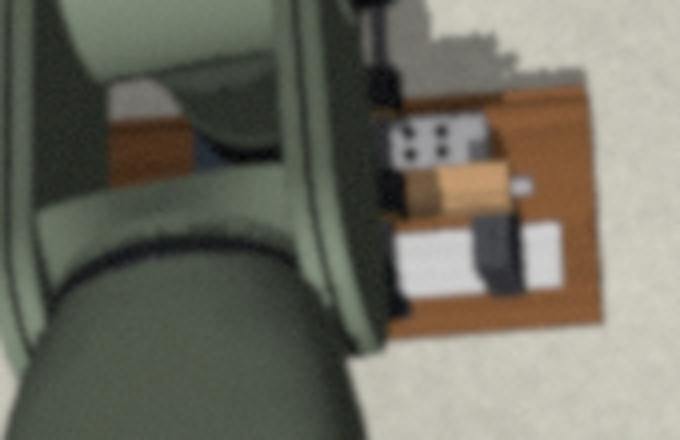

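The wrist view shows the pin (x≈384 at 1.2×) centred on the tall post's slot, with the post running 332–437. I'll measure the rack yaw more exactly from this view.

```bash
python3 - <<'E'
from st import *
f=robot.grab_frame("wrist"); g=cv2.cvtColor(f["color"],cv2.COLOR_RGB2HSV).astype(float)
b=f["color"].astype(float); rb=cv2.GaussianBlur(b[...,0]/(b[...,2]+1),(3,3),0)
p=np.load("rack.npy")
def edge(r,lo,hi,sgn):
    d=np.diff(rb[r,lo:hi])*sgn;i=d.argmax();w=d[max(0,i-2):i+3].clip(0);return lo+.5+(w*np.arange(max(0,i-2),max(0,i-2)+len(w))).sum()/w.sum()
L=[(edge(r,255,292,1),r) for r in range(20,260,6)]
P=np.array([toplane(f,u,.012)[:2] for u in L]); 
k=np.polyfit(P[:,1],P[:,0],1)
for _ in range(4):
    e=P[:,0]-np.polyval(k,P[:,1]); ok=abs(e)<2*np.median(abs(e))+.0003; k=np.polyfit(P[ok,1],P[ok,0],1)
print("front edge yaw",np.degrees(np.arctan(-k[0])),ok.sum(),e.std(), "x at y=.1864 ->post line",np.polyval(k,.1864)+.04/np.cos(.1055),"fit",p[0])
# strip edges: bright
gray=cv2.GaussianBlur(b[...,1],(3,3),0)
# predicted
c,s=np.cos(p[2]),np.sin(p[2]); W=lambda q:(p[0]+c*q[0]-s*q[1],p[1]+s*q[0]+c*q[1],q[2])
for q in [(-.022,p[3],.122),(.022,p[3],.122),(-.022,p[3]+p[5],.122),(.022,p[3]+p[5],.122),(0,p[3],.122)]: print(q,proj(f,W(q))*1.2)
tcp=o["ee_pos"]; y=np.array([-np.sin(np.radians(h)),np.cos(np.radians(h)),0])
for d in(.04,.075,.109): print("rail",d,proj(f,tcp+[0,0,.0061]+y*d)*1.2)
E
```

```text
yaw 5.96 tilt [ 3.e-04 -1.e+00 -3.e-04] [0.5889 0.1481 0.15  ] 8.6333 [-0.09 -0.82 -0.67] [-0.08  0.01  0.04] 0.021578279410330265
front edge yaw 5.974687557890454 40 9.157938743922642e-05 x at y=.1864 ->post line 0.5858964395430827 fit 0.5852575760283568
(-0.022, np.float64(0.08449671050108122), 0.122) [330.52988066  46.45410671]
(0.022, np.float64(0.08449671050108122), 0.122) [435.98884117  46.35209714]
(-0.022, np.float64(0.10346793726575254), 0.122) [328.97548597  -5.5198084 ]
(0.022, np.float64(0.10346793726575254), 0.122) [437.42584762  -5.64092949]
(0, np.float64(0.08449671050108122), 0.122) [383.25136246  46.40310966]
rail 0.04 [382.36272243 257.59912789]
rail 0.075 [382.33469939 164.42398274]
rail 0.109 [382.30421066  63.05057122]
```

```bash
python3 -m jog '[0,0,0,0,0,-0.012,-1, 0,0,0,0,0,-0.014,-1, 0,0,0,0,0,-0.014,-1, 0,0,0,0,0,-0.010,-1, 0,0,0,0,0,0,-1, 0,0,0,0,0,0,-1]'
python3 -c "
from st import *
look('b')"
```

```text
time_s: 9.18
ee_pos: [0.589, 0.1488, 0.0997]
tool_rot: [0.526, -0.473, 0.473, -0.525]
contact_force: [0.1, 0.0, -1.1]
gripper_width: 0.0219
yaw 6.0 tilt [ 1.e-04 -1.e+00 -8.e-04] [0.589  0.1488 0.0997] 9.1833 [ 0.15  0.03 -1.12] [-0.05  0.06 -0.01] 0.021905901404753722
```

View pics/b_wrist.png

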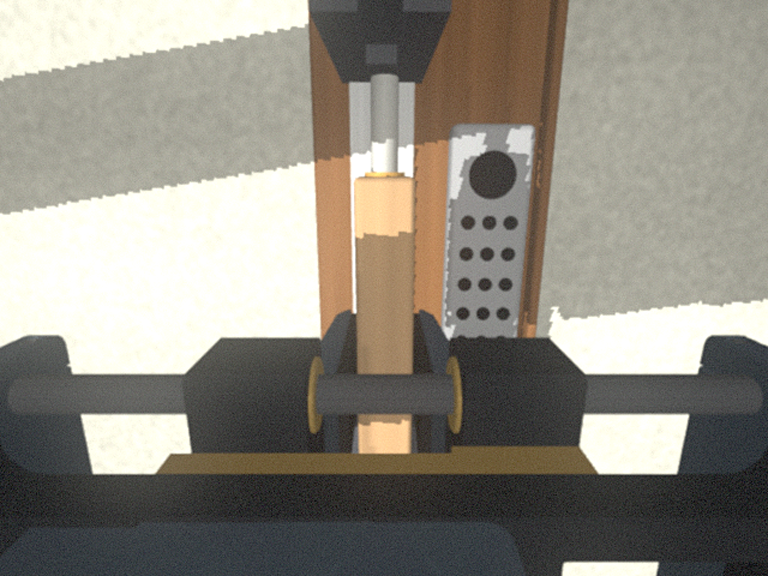

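View pics/b_scene.png

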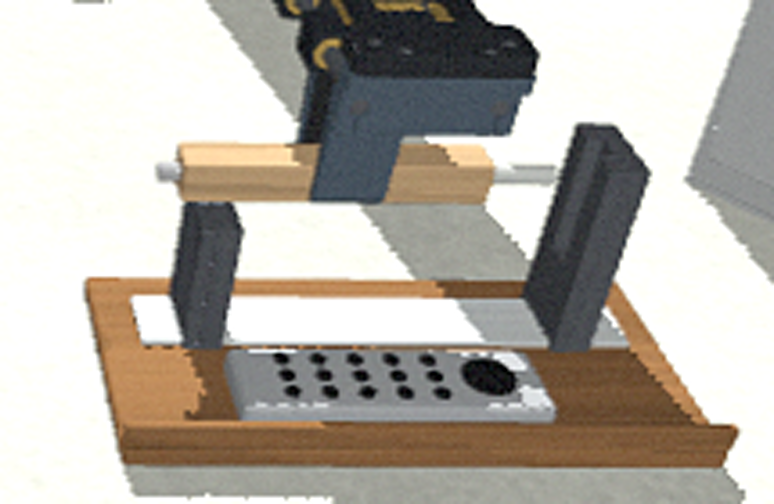

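```bash
python3 -m jog '[0,0,0,-0.0010,0.005,0,-1, 0,0,0,-0.0008,0.005,0,-1, 0,0,0,-0.0004,0.004,0,-1, 0,0,0,-0.0002,0.002,0,-1, 0,0,0,0,0,0,-1]'
python3 -c "
from st import *
look('c')"
```

```text
time_s: 9.75
ee_pos: [0.5867, 0.1661, 0.1001]
tool_rot: [-0.526, 0.473, -0.473, 0.526]
contact_force: [0.2, 0.0, -0.7]
gripper_width: 0.022
yaw 6.1 tilt [-2.e-04 -1.e+00  4.e-04] [0.5867 0.1661 0.1001] 9.75 [ 0.16  0.01 -0.66] [-0.08  0.04  0.  ] 0.021967122662969105
```

View pics/c_wrist.png

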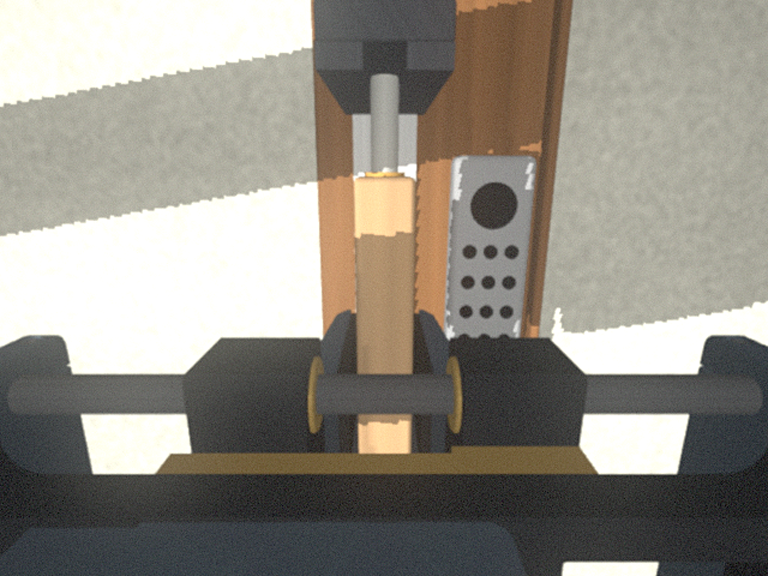

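The pin (384.5) is centred in the slot (361–407). Now I feel for first touch.

```bash
python3 -m jog '[0,0,0,-0.0001,0.001,0,-1, 0,0,0,0,0,0,-1]'
python3 -m jog '[0,0,0,-0.0001,0.001,0,-1, 0,0,0,0,0,0,-1]'
python3 -m jog '[0,0,0,-0.0001,0.001,0,-1, 0,0,0,0,0,0,-1]'
python3 -m jog '[0,0,0,-0.0001,0.001,0,-1, 0,0,0,0,0,0,-1]'
python3 -m jog '[0,0,0,-0.0001,0.001,0,-1, 0,0,0,0,0,0,-1]'
```

```text
time_s: 10.07
ee_pos: [0.5867, 0.1663, 0.0999]
tool_rot: [-0.526, 0.473, -0.473, 0.526]
contact_force: [-0.1, 0.2, -1.0]
gripper_width: 0.0217
time_s: 10.23
ee_pos: [0.5866, 0.1674, 0.1]
tool_rot: [-0.526, 0.473, -0.473, 0.526]
contact_force: [0.1, -0.3, -0.4]
gripper_width: 0.0217
time_s: 10.4
ee_pos: [0.5865, 0.1684, 0.1]
tool_rot: [-0.526, 0.473, -0.473, 0.526]
contact_force: [0.8, 0.3, 0.1]
gripper_width: 0.0219
time_s: 10.57
ee_pos: [0.5864, 0.1695, 0.1]
tool_rot: [-0.526, 0.473, -0.473, 0.526]
contact_force: [-0.5, 0.2, -1.8]
gripper_width: 0.0222
time_s: 10.73
ee_pos: [0.5863, 0.1705, 0.1]
tool_rot: [-0.526, 0.473, -0.473, 0.526]
contact_force: [-0.6, 0.3, -1.1]
gripper_width: 0.0219
```

```bash
for i in 1; do python3 -m jog '[0,0,0,-0.0001,0.001,0,-1, 0,0,0,0,0,0,-1]'; python3 -m jog '[0,0,0,-0.0001,0.001,0,-1, 0,0,0,0,0,0,-1]'
python3 -m jog '[0,0,0,-0.0001,0.001,0,-1, 0,0,0,0,0,0,-1]'
python3 -m jog '[0,0,0,-0.0001,0.001,0,-1, 0,0,0,0,0,0,-1]'; done | grep -v rot
```

```text
time_s: 10.9
ee_pos: [0.5862, 0.1714, 0.1]
contact_force: [-0.8, 0.7, -0.6]
gripper_width: 0.0216
time_s: 11.07
ee_pos: [0.5861, 0.1723, 0.1]
contact_force: [-0.6, -0.2, -1.3]
gripper_width: 0.0221
time_s: 11.23
ee_pos: [0.5861, 0.1727, 0.1]
contact_force: [0.0, -3.4, -1.0]
gripper_width: 0.0215
time_s: 11.4
ee_pos: [0.5859, 0.1739, 0.1]
contact_force: [0.1, -3.5, -0.8]
gripper_width: 0.0219
```

First touch was at TCP y≈0.1727 (3.4 N). Now I compress to about 22 mm, checking the force partway.

```bash
python3 -m jog '[0,0,0,-0.0002,0.002,0,-1, 0,0,0,-0.0002,0.002,0,-1, 0,0,0,-0.0002,0.002,0,-1, 0,0,0,-0.0002,0.002,0,-1, 0,0,0,-0.0002,0.002,0,-1, 0,0,0,-0.0003,0.002,0,-1, 0,0,0,-0.0003,0.002,0,-1, 0,0,0,0,0,0,-1]'
python3 -m jog '[0,0,0,-0.0002,0.002,0,-1, 0,0,0,-0.0002,0.0015,0,-1, 0,0,0,-0.0001,0.0015,0,-1, 0,0,0,0,0,0,-1, 0,0,0,0,0,0,-1]'
python3 -c "
from st import *
look('d')"
```

```text
time_s: 12.07
ee_pos: [0.5844, 0.1876, 0.1]
tool_rot: [0.526, -0.472, 0.473, -0.525]
contact_force: [0.2, -6.2, 0.1]
gripper_width: 0.0216
time_s: 12.48
ee_pos: [0.584, 0.192, 0.1]
tool_rot: [0.526, -0.472, 0.474, -0.525]
contact_force: [1.1, -7.9, 0.5]
gripper_width: 0.0216
yaw 6.08 tilt [ 2.7e-03 -1.0e+00  1.0e-04] [0.584 0.192 0.1  ] 12.4833 [ 1.06 -7.91  0.49] [-1.4  -0.17  0.01] 0.021587572583737332
```

View pics/d_wrist.png

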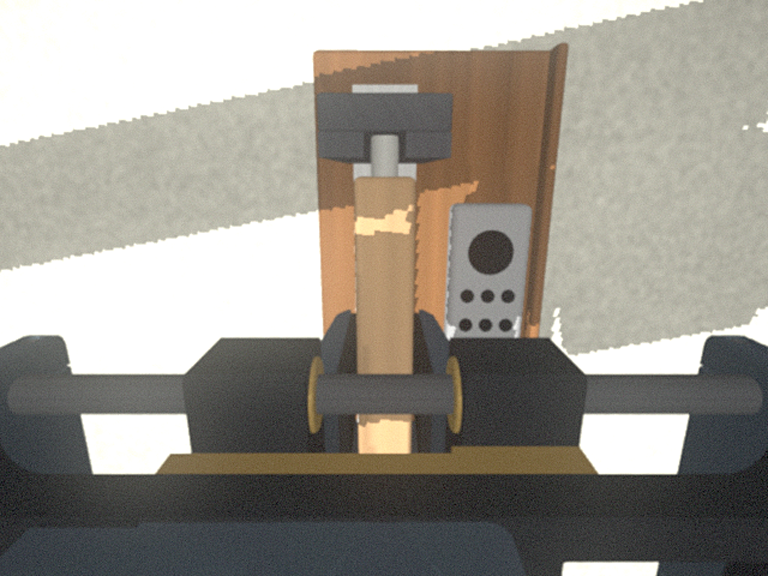

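View pics/d_scene.png

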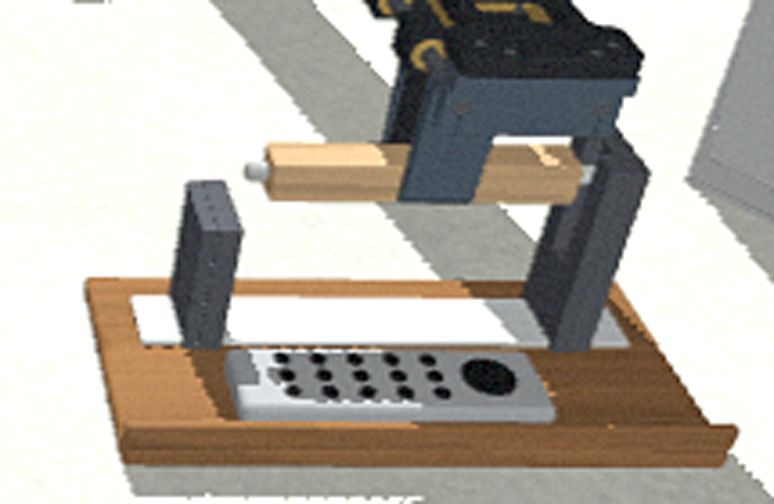

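View pics/d_top.png

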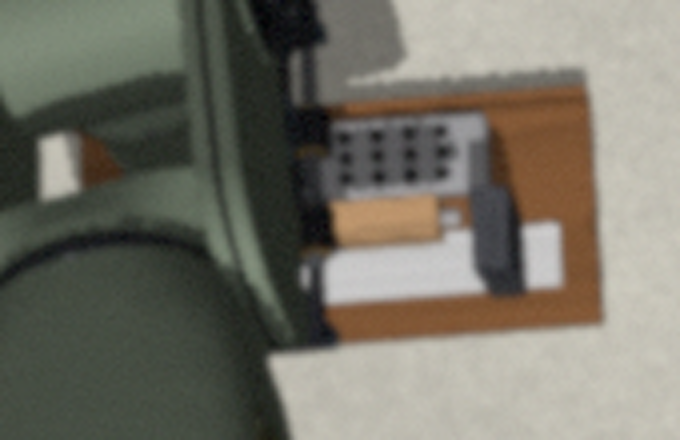

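```bash
python3 -m jog '[0,0,0,-0.0002,0.0014,0,-1, 0,0,0,-0.0001,0.0014,0,-1, 0,0,0,0,0,0,-1, 0,0,0,0,0,0,-1]'
python3 -c "
from st import *
p=np.load('rack.npy')
f=robot.grab_frame('scene')
# plain tip margin estimate
c,s=np.cos(p[2]),np.sin(p[2]);d=o['ee_pos'][:2]-p[:2];print('tcp rack',c*d[0]+s*d[1],-s*d[0]+c*d[1])
look('e')"
```

```text
time_s: 12.97
ee_pos: [0.5837, 0.1946, 0.1001]
tool_rot: [0.527, -0.472, 0.474, -0.525]
contact_force: [1.7, -8.7, -0.5]
gripper_width: 0.0223
yaw 6.08 tilt [ 3.1e-03 -1.0e+00  1.0e-04] [0.5837 0.1946 0.1001] 12.9667 [ 1.73 -8.69 -0.55] [-1.55 -0.19  0.  ] 0.0223408981291441
tcp rack -0.0006725008792413642 0.008301965132367145
```

View pics/e_scene.png

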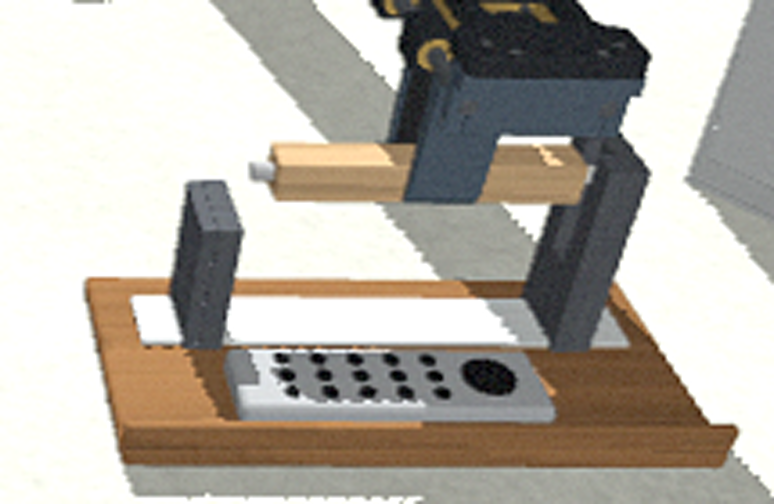

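```bash
(python3 -m jog '[0,0,0,0,0,-0.004,-1, 0,0,0,0,0,-0.004,-1, 0,0,0,0,0,-0.003,-1, 0,0,0,0,0,0,-1]'
python3 -m jog '[0,0,0,0,0,-0.0015,-1, 0,0,0,0,0,0,-1]'
python3 -m jog '[0,0,0,0,0,-0.0015,-1, 0,0,0,0,0,0,-1]'
python3 -m jog '[0,0,0,0,0,-0.0015,-1, 0,0,0,0,0,0,-1]') | grep -v -e grip -e rot
```

```text
time_s: 13.5
ee_pos: [0.5837, 0.1946, 0.0888]
contact_force: [1.5, -9.4, 0.7]
time_s: 13.67
ee_pos: [0.5838, 0.1946, 0.0876]
contact_force: [0.5, -8.6, 1.3]
time_s: 13.83
ee_pos: [0.5839, 0.1946, 0.0862]
contact_force: [1.3, -8.8, 1.8]
time_s: 14.0
ee_pos: [0.5839, 0.1947, 0.0847]
contact_force: [1.2, -8.1, 1.0]
```

```bash
(python3 -m jog '[0,0,0,0,0,-0.0015,-1, 0,0,0,0,0,0,-1]'
python3 -m jog '[0,0,0,0,0,-0.0015,-1, 0,0,0,0,0,0,-1]'
python3 -m jog '[0,0,0,0,0,-0.0015,-1, 0,0,0,0,0,0,-1]') | grep -v -e grip -e rot
python3 -c "
from st import *
look('f')"
```

```text
time_s: 14.17
ee_pos: [0.584, 0.1947, 0.0832]
contact_force: [1.8, -9.2, 1.0]
time_s: 14.33
ee_pos: [0.584, 0.1947, 0.0818]
contact_force: [1.4, -8.4, 1.3]
time_s: 14.5
ee_pos: [0.584, 0.1947, 0.0802]
contact_force: [1.6, -8.2, 0.9]
yaw 6.07 tilt [ 2.6e-03 -1.0e+00  8.0e-04] [0.584  0.1947 0.0802] 14.5 [ 1.58 -8.18  0.92] [-1.45 -0.12 -0.12] 0.021934499552573615
```

View pics/f_scene.png

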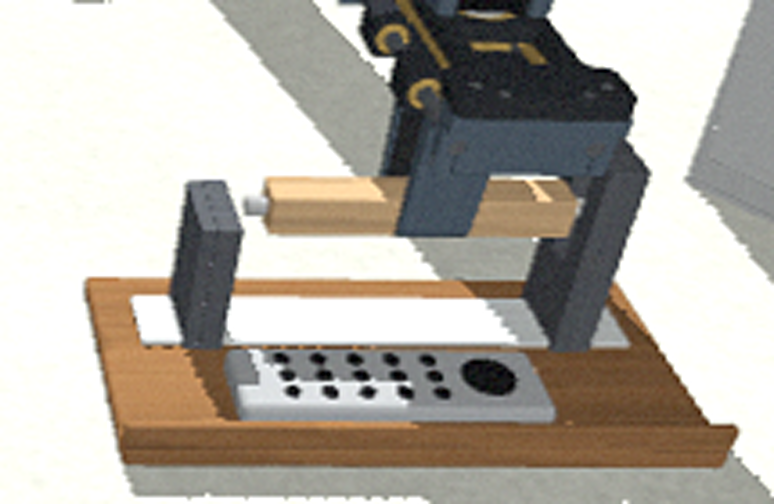

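The plain pin is now inside the short post's face with no contact. I lower toward the slot floor.

```bash
(python3 -m jog '[0,0,0,0,0,-0.003,-1, 0,0,0,0,0,-0.004,-1, 0,0,0,0,0,-0.004,-1, 0,0,0,0,0,-0.004,-1, 0,0,0,0,0,-0.003,-1, 0,0,0,0,0,0,-1, 0,0,0,0,0,0,-1]'
python3 -m jog '[0,0,0,0,0,-0.001,-1, 0,0,0,0,0,0,-1]'
python3 -m jog '[0,0,0,0,0,-0.001,-1, 0,0,0,0,0,0,-1]'
python3 -m jog '[0,0,0,0,0,-0.001,-1, 0,0,0,0,0,0,-1]') | grep -v -e grip -e rot
python3 -c "
from st import *
look('g')"
```

```text
time_s: 15.23
ee_pos: [0.5837, 0.1945, 0.0618]
contact_force: [1.3, -8.3, -1.8]
time_s: 15.4
ee_pos: [0.5837, 0.1946, 0.0611]
contact_force: [1.8, -8.1, 0.6]
time_s: 15.57
ee_pos: [0.5838, 0.1947, 0.0602]
contact_force: [0.3, -9.0, 2.0]
time_s: 15.73
ee_pos: [0.5838, 0.1947, 0.0593]
contact_force: [1.4, -8.8, 2.0]
yaw 6.07 tilt [ 2.4e-03 -1.0e+00  5.0e-04] [0.5838 0.1947 0.0593] 15.7333 [ 1.38 -8.83  2.04] [-1.41 -0.14  0.02] 0.021500851403022606
```

View pics/g_scene.png

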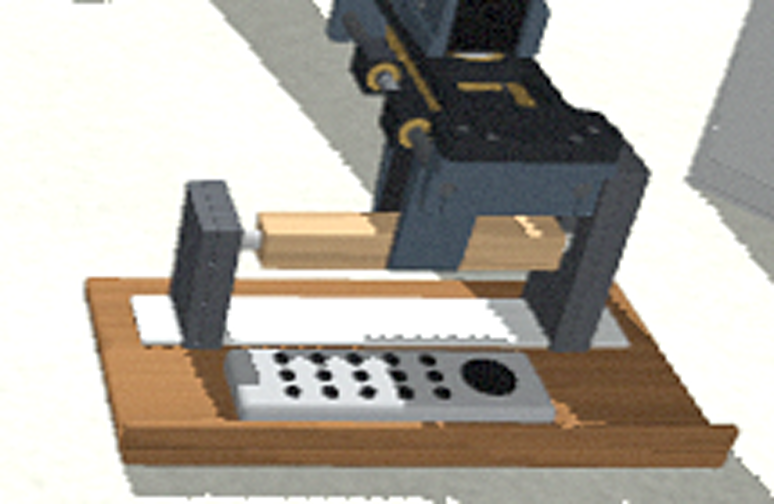

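View pics/g_wrist.png

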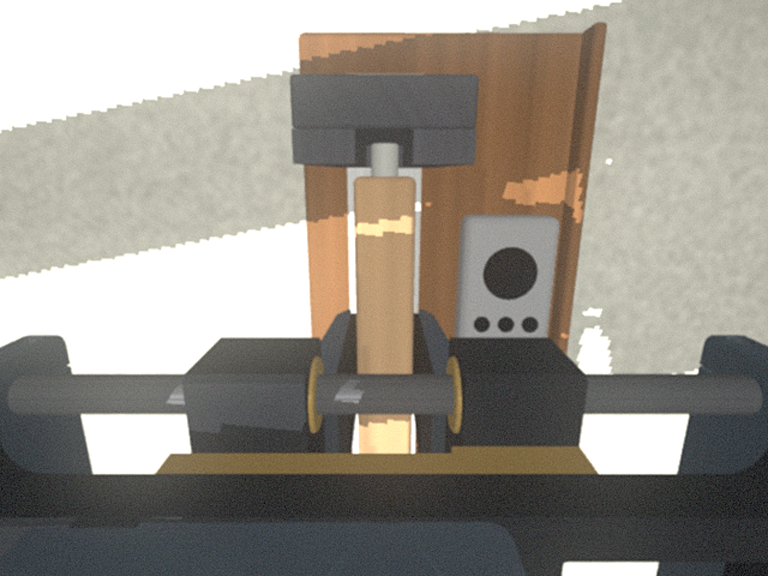

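```bash
(python3 -m jog '[0,0,0,0,0,-0.001,-1, 0,0,0,0,0,0,-1]'
python3 -m jog '[0,0,0,0,0,-0.001,-1, 0,0,0,0,0,0,-1]'
python3 -m jog '[0,0,0,0,0,-0.0007,-1, 0,0,0,0,0,0,-1]') | grep -v -e grip -e rot

```

```text
time_s: 16.05
ee_pos: [0.5839, 0.1947, 0.0583]
contact_force: [0.6, -8.8, 1.4]
time_s: 16.22
ee_pos: [0.5839, 0.1947, 0.0573]
contact_force: [1.2, -8.4, 1.0]
time_s: 16.38
ee_pos: [0.5839, 0.1947, 0.0566]
contact_force: [0.2, -8.3, 1.5]
```

```bash
(python3 -m jog '[0,0,0,0,0,-0.0006,-1, 0,0,0,0,0,0,-1]'
python3 -m jog '[0,0,0,0,0,-0.0006,-1, 0,0,0,0,0,0,-1]'
python3 -m jog '[0,0,0,0,0,-0.0005,-1, 0,0,0,0,0,0,-1]') | grep -v -e grip -e rot

```

```text
time_s: 16.55
ee_pos: [0.5839, 0.1948, 0.056]
contact_force: [1.6, -7.8, 1.6]
time_s: 16.72
ee_pos: [0.5839, 0.1947, 0.0554]
contact_force: [1.7, -7.8, 1.6]
time_s: 16.88
ee_pos: [0.5839, 0.1948, 0.0551]
contact_force: [0.7, -7.6, 3.3]
```

```bash
(python3 -m jog '[0,0,0,0,0,-0.0004,-1, 0,0,0,0,0,0,-1]'
python3 -m jog '[0,0,0,0,0,0,-1]') | grep -v -e grip -e rot
python3 -c "
from st import *
look('h')"
```

```text
time_s: 17.05
ee_pos: [0.584, 0.1949, 0.055]
contact_force: [-0.1, -9.0, 4.4]
time_s: 17.13
ee_pos: [0.584, 0.1949, 0.055]
contact_force: [0.1, -8.3, 3.4]
yaw 6.07 tilt [ 0.0021 -1.      0.001 ] [0.584  0.1949 0.055 ] 17.1333 [ 0.06 -8.26  3.38] [-1.27 -0.07  0.03] 0.021415612089734876
```

View pics/h_scene.png

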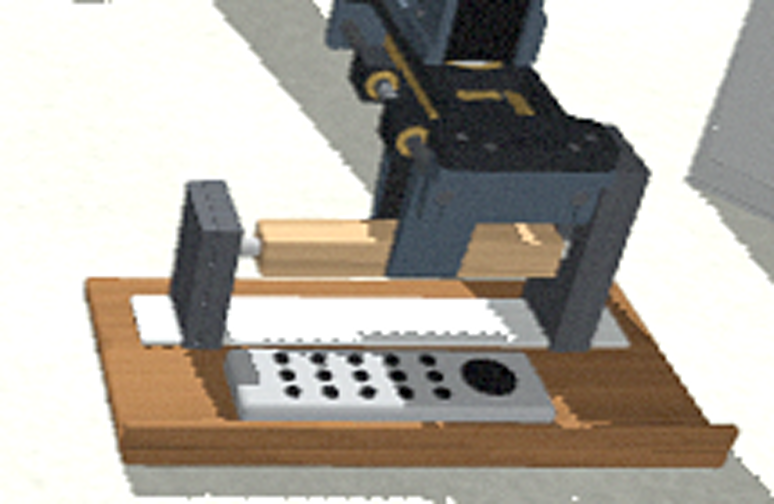

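```bash
(python3 -m jog '[0,0,0,0.0001,-0.001,0.0005,-1, 0,0,0,0,0,0,-1]'
python3 -m jog '[0,0,0,0.0001,-0.001,0,-1, 0,0,0,0,0,0,-1]'
python3 -m jog '[0,0,0,0.0001,-0.001,0,-1, 0,0,0,0,0,0,-1]') | grep -v -e grip -e rot

```

```text
time_s: 17.45
ee_pos: [0.5841, 0.1938, 0.0552]
contact_force: [1.2, -9.1, 2.0]
time_s: 17.62
ee_pos: [0.5841, 0.1929, 0.0552]
contact_force: [1.5, -8.5, 1.6]
time_s: 17.78
ee_pos: [0.5843, 0.1919, 0.0552]
contact_force: [0.5, -7.6, 1.1]
```

```bash
(python3 -m jog '[0,0,0,0.0001,-0.001,0,-1, 0,0,0,0,0,0,-1]'
python3 -m jog '[0,0,0,0.0001,-0.001,0,-1, 0,0,0,0,0,0,-1]'
python3 -m jog '[0,0,0,0.0001,-0.001,0,-1, 0,0,0,0,0,0,-1]') | grep -v -e grip -e rot

```

```text
time_s: 17.95
ee_pos: [0.5843, 0.191, 0.0552]
contact_force: [0.3, -7.7, 1.8]
time_s: 18.12
ee_pos: [0.5844, 0.1901, 0.0552]
contact_force: [0.1, -7.2, 3.0]
time_s: 18.28
ee_pos: [0.5845, 0.1892, 0.0552]
contact_force: [0.9, -8.0, 1.9]
```

```bash
(python3 -m jog '[0,0,0,0.0001,-0.001,0,-1, 0,0,0,0.0001,-0.001,0,-1, 0,0,0,0.0001,-0.001,0,-1, 0,0,0,0,0,0,-1]'
python3 -m jog '[0,0,0,0.0001,-0.001,0,-1, 0,0,0,0,0,0,-1]'
python3 -m jog '[0,0,0,0.0001,-0.001,0,-1, 0,0,0,0,0,0,-1]') | grep -v -e grip -e rot
python3 -c "
from st import *
look('i')"
```

```text
time_s: 18.62
ee_pos: [0.5848, 0.1864, 0.0551]
contact_force: [0.3, -6.6, 1.2]
time_s: 18.78
ee_pos: [0.5849, 0.1855, 0.0551]
contact_force: [-0.0, -6.3, 1.4]
time_s: 18.95
ee_pos: [0.585, 0.1846, 0.0551]
contact_force: [1.0, -6.3, 0.9]
yaw 6.04 tilt [ 8.e-04 -1.e+00  9.e-04] [0.585  0.1846 0.0551] 18.95 [ 1.03 -6.29  0.86] [-0.96 -0.06  0.05] 0.021529537973685862
```

View pics/i_scene.png

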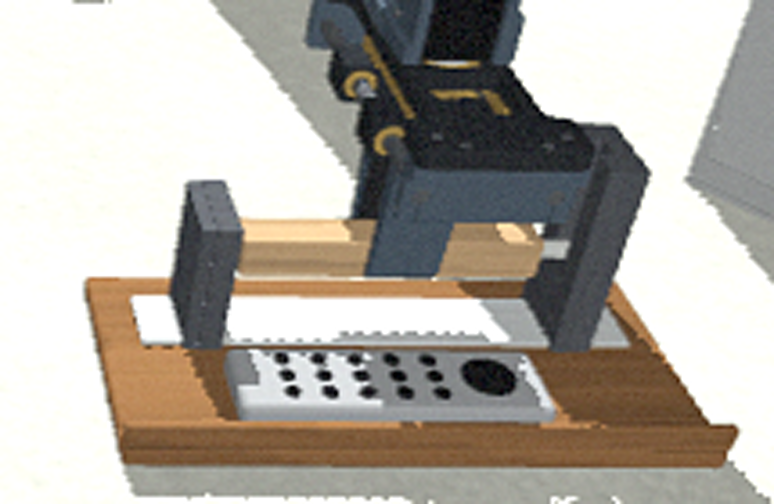

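View pics/i_wrist.png

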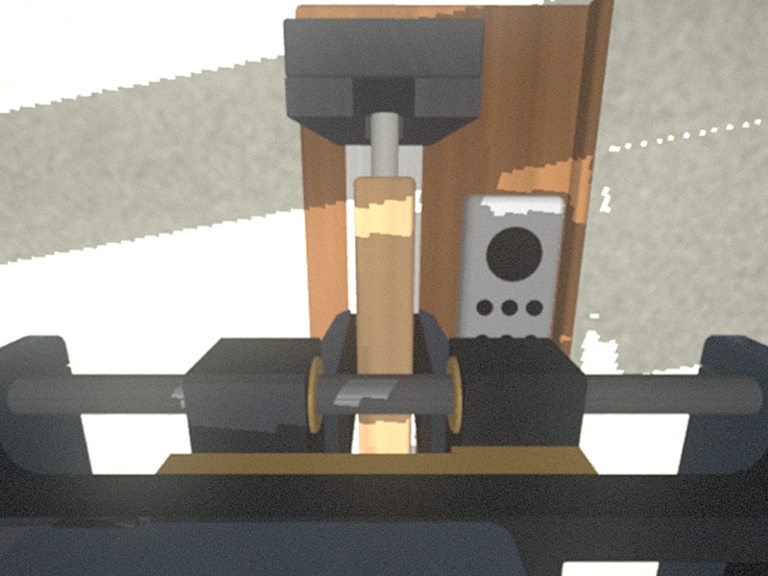

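The plain pin is inside the hole and the shoulder is nearly at the face. I creep until it seats.

```bash
(python3 -m jog '[0,0,0,0.0001,-0.0006,0,-1, 0,0,0,0,0,0,-1]'
python3 -m jog '[0,0,0,0.0001,-0.0006,0,-1, 0,0,0,0,0,0,-1]'
python3 -m jog '[0,0,0,0,-0.0005,0,-1, 0,0,0,0,0,0,-1]') | grep -v -e grip -e rot

```

```text
time_s: 19.27
ee_pos: [0.585, 0.184, 0.0551]
contact_force: [0.7, -5.6, 0.9]
time_s: 19.43
ee_pos: [0.5851, 0.1835, 0.0551]
contact_force: [0.5, -6.1, 0.7]
time_s: 19.6
ee_pos: [0.5852, 0.183, 0.0551]
contact_force: [0.1, -6.1, 1.5]
```

```bash
(python3 -m jog '[0,0,0,0,-0.0005,0,-1, 0,0,0,0,0,0,-1]'
python3 -m jog '[0,0,0,0.0001,-0.0005,0,-1, 0,0,0,0,0,0,-1]'
python3 -m jog '[0,0,0,0,-0.0005,0,-1, 0,0,0,0,0,0,-1]') | grep -v -e grip -e rot

```

```text
time_s: 19.77
ee_pos: [0.5852, 0.1826, 0.0551]
contact_force: [0.6, -6.1, 1.7]
time_s: 19.93
ee_pos: [0.5853, 0.1821, 0.0551]
contact_force: [0.1, -7.1, 0.9]
time_s: 20.1
ee_pos: [0.5853, 0.1816, 0.0551]
contact_force: [0.2, -4.9, 1.4]
```

```bash
(python3 -m jog '[0,0,0,0,-0.0005,0,-1, 0,0,0,0,0,0,-1]'
python3 -m jog '[0,0,0,0.0001,-0.0005,0,-1, 0,0,0,0,0,0,-1]') | grep -v -e grip -e rot

```

```text
time_s: 20.27
ee_pos: [0.5853, 0.1812, 0.0551]
contact_force: [0.1, -5.5, 0.6]
time_s: 20.43
ee_pos: [0.5854, 0.1808, 0.0551]
contact_force: [1.0, -5.9, 1.8]
```

```bash
(python3 -m jog '[0,0,0,0,-0.0005,0,-1, 0,0,0,0,0,0,-1]'
python3 -m jog '[0,0,0,0.0001,-0.0005,0,-1, 0,0,0,0,0,0,-1]') | grep -v -e grip -e rot
python3 -c "
from st import *
look('j')"
```

```text
time_s: 20.6
ee_pos: [0.5854, 0.1804, 0.055]
contact_force: [0.7, -3.1, 1.5]
time_s: 20.77
ee_pos: [0.5854, 0.1799, 0.0549]
contact_force: [1.2, -4.5, 2.2]
yaw 6.03 tilt [-1.e-04 -1.e+00  8.e-04] [0.5854 0.1799 0.0549] 20.7667 [ 1.22 -4.54  2.17] [-0.67 -0.12 -0.05] 0.0216987396235219
```

View pics/j_scene.png

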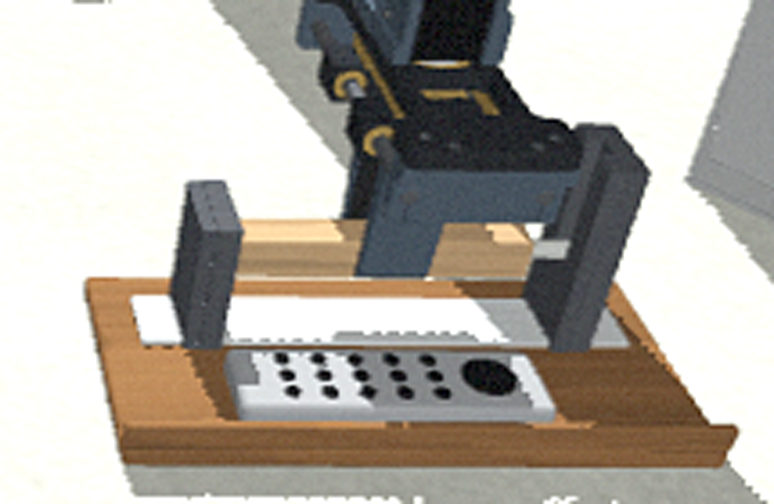

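View pics/j_wrist.png

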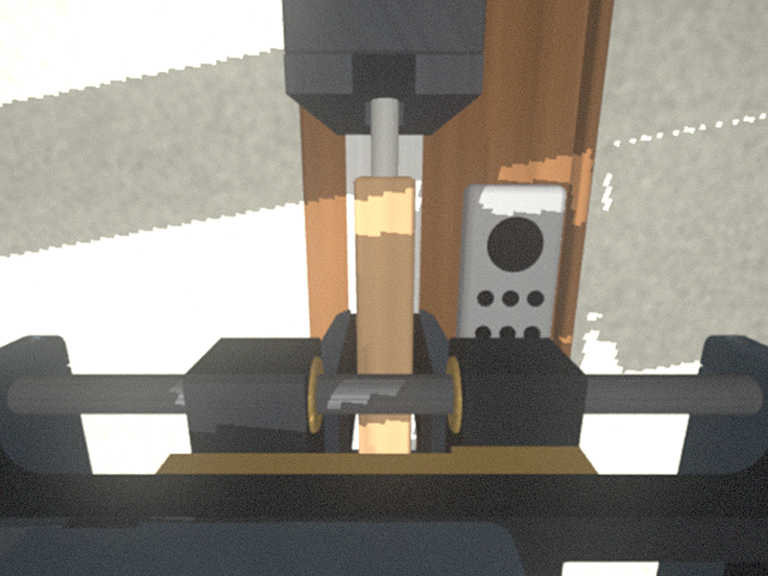

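```bash
(python3 -m jog '[0,0,0,0.0001,-0.0005,0,-1, 0,0,0,0,0,0,-1]'
python3 -m jog '[0,0,0,0,-0.0005,0,-1, 0,0,0,0,0,0,-1]') | grep -v -e grip -e rot

```

```text
time_s: 21.08
ee_pos: [0.5854, 0.1798, 0.0549]
contact_force: [0.9, -3.8, 2.1]
time_s: 21.25
ee_pos: [0.5854, 0.1797, 0.0549]
contact_force: [0.7, -1.6, 3.2]
```

Seated: motion has stopped and the net force is falling. Now I release and back out upward.

```bash
python3 -m jog '[0,0,0,0,0,0,0, 0,0,0,0,0,0,0, 0,0,0,0,0,0,0, 0,0,0,0,0,0,0, 0,0,0,0,0,0,0, 0,0,0,0,0,0,0, 0,0,0,0,0,0,0]'
python3 -c "
from st import *
look('k')"
```

```text
time_s: 21.83
ee_pos: [0.5851, 0.1789, 0.0546]
tool_rot: [0.526, -0.473, 0.473, -0.526]
contact_force: [0.6, 0.4, 0.2]
gripper_width: 0.0453
yaw 6.04 tilt [-1.e-04 -1.e+00 -1.e-04] [0.5851 0.1789 0.0546] 21.8333 [0.63 0.37 0.18] [-0.1   0.01  0.07] 0.04529587759973527
```

View pics/k_wrist.png

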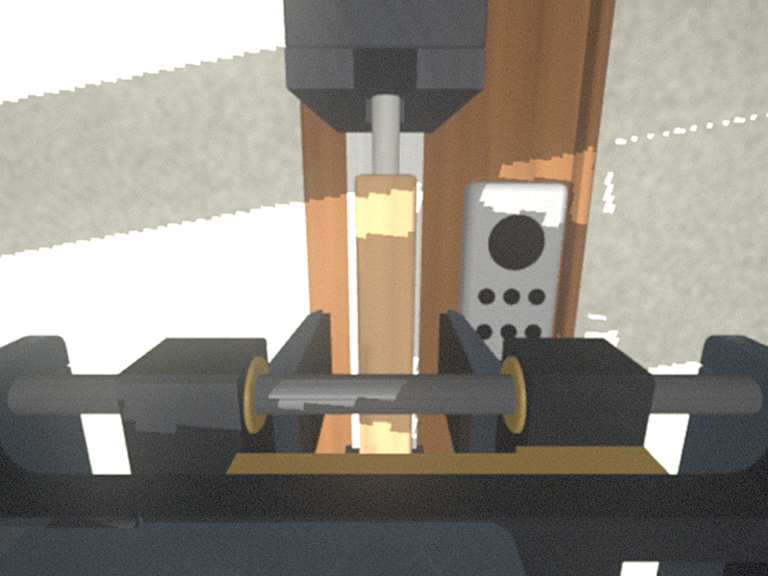

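View pics/k_scene.png

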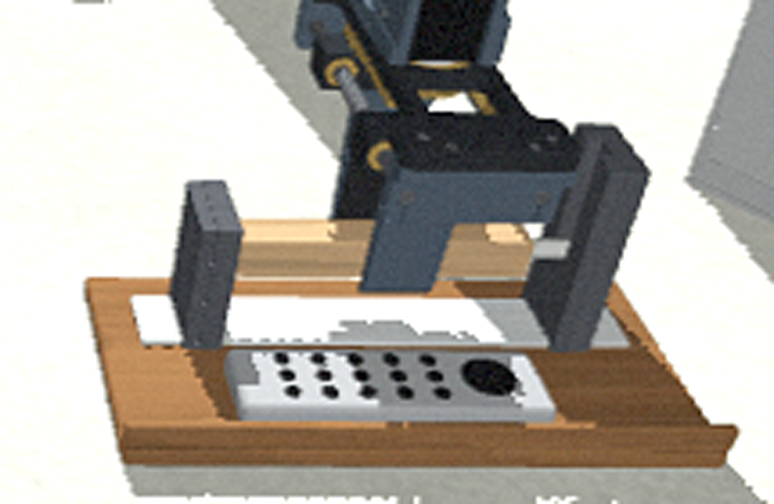

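Held in place by itself. Retreat straight up, then look from clear.

```bash
python3 -m jog '[0,0,0,0,0,0.01,0, 0,0,0,0,0,0.02,0, 0,0,0,0,0,0.03,0, 0,0,0,0,0,0.035,0, 0,0,0,0,0,0.035,0, 0,0,0,0,0,0.03,0, 0,0,0,-0.03,-0.03,0,0, 0,0,0,-0.03,-0.03,0,0, 0,0,0,-0.03,-0.03,0,0, 0,0,0,0,0,0,0]'
python3 -c "
from st import *
look('l')
p=np.load('rack.npy')
f=robot.grab_frame('wrist')
c,s=np.cos(p[2]),np.sin(p[2]); W=lambda q:(p[0]+c*q[0]-s*q[1],p[1]+s*q[0]+c*q[1],q[2])
im=cv2.resize(f['color'][:,:,::-1].copy(),None,fx=1.2,fy=1.2)
for X in ([(a,b,.0722) for a,b in((-.011,p[4]),(.011,p[4]),(.011,p[4]+.15),(-.011,p[4]+.15))],[(a,b,.122) for a,b in((-.022,p[3]),(.022,p[3]),(.022,p[3]+p[5]),(-.022,p[3]+p[5]))],[(a,b,.086) for a,b in((-.022,p[4]),(.022,p[4]),(.022,p[4]-p[6]),(-.022,p[4]-p[6]))]):
    cv2.polylines(im,[np.array([proj(f,W(q))*1.2 for q in X]).astype(int)],1,(0,0,255),1)
cv2.imwrite('pics/l_ov.png',im)
"
```

```text
time_s: 22.82
ee_pos: [0.4904, 0.0866, 0.2151]
tool_rot: [0.527, -0.474, 0.473, -0.523]
contact_force: [-1.0, 0.1, -0.2]
gripper_width: 0.0457
yaw 5.91 tilt [ 0.0023 -1.     -0.0055] [0.4904 0.0866 0.2151] 22.8167 [-1.01  0.08 -0.23] [-0.07  0.02  0.02] 0.045659418255809325
```

View pics/l_ov.png

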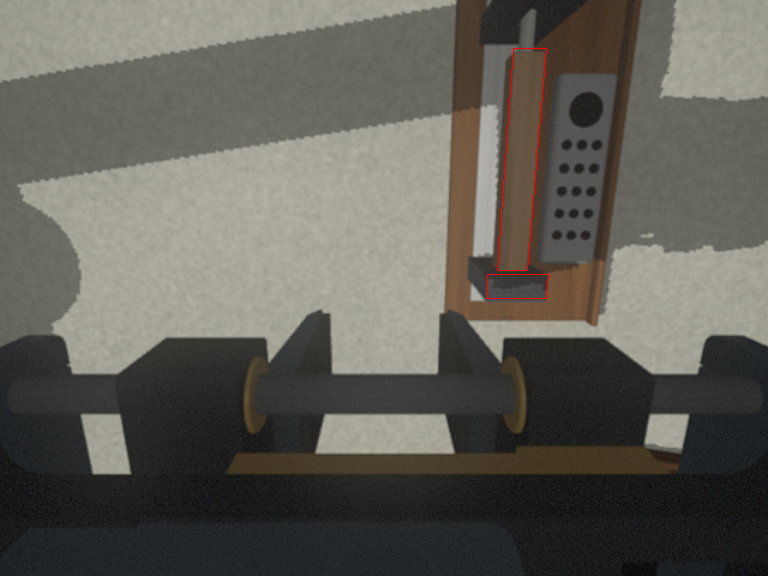

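View pics/l_scene.png

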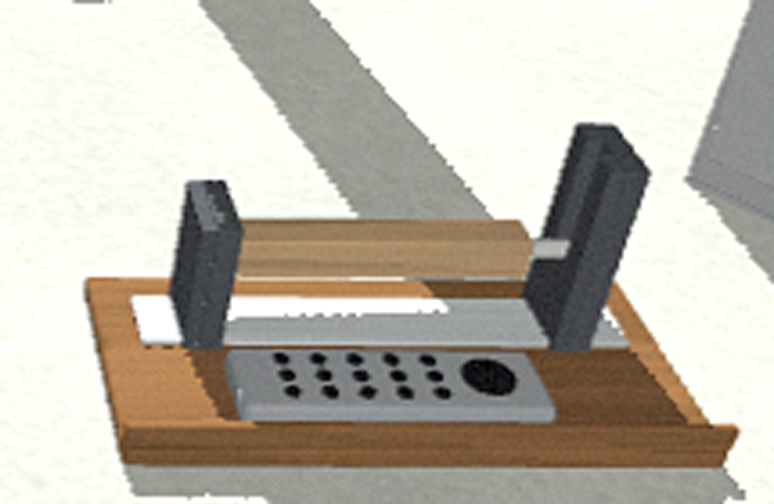

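View pics/l_top.png

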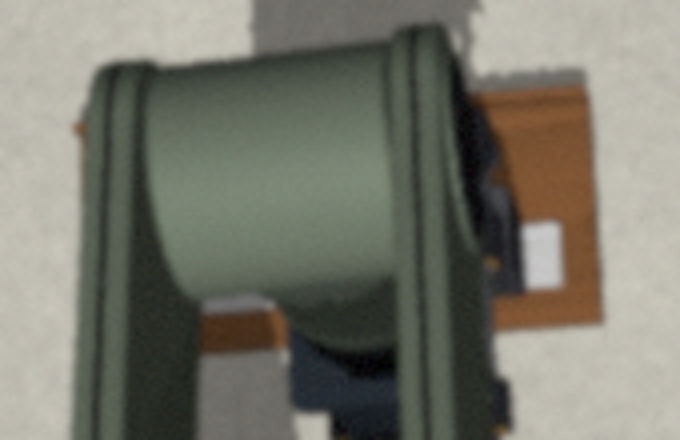

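```bash
python3 -m jog '[0,0,0,0,0,0,0, 0,0,0,0,0,0,0]'; python3 -c "
from rig import robot
print(robot.get_obs()['contact_force']); print(robot.close_job())"
```

```text
time_s: 23.18
ee_pos: [0.4977, 0.0912, 0.2147]
tool_rot: [-0.526, 0.473, -0.473, 0.526]
contact_force: [0.4, -0.4, -0.6]
gripper_width: 0.0455
[ 0.37597454 -0.39748582 -0.56165674]
the job is handed in; nothing more can be done
None
```

The rail is back across the holder and hangs by itself between the posts; I handed the job in at about 23 s of the 54 s. The interface gave no verdict, so this rests on my own checks.

**What I did**
- I gripped the largest bar at its middle and lifted it over the rack. Then I turned it to the rack's direction (about 6°) and put the sprung pin in the tall post's slot.
- First touch was about 3.4 N. I squeezed the spring to about 22 mm, with no more than about 9.4 N along the rail.
- I lowered the rail until I felt the slot floor, then eased it back until the plain pin was in its hole and the shoulder met the short post. Then I let go and moved clear.

**Last checks**
- **Fit:** after the gripper moved clear, the scene picture shows the plain end against the short post and the white pin in the slot. In the wrist picture, the rail's edges match the outline I predicted for the seated position.
- **Level and height:** the bar looks level, but I judged its height from touch and from the pin being in the hole. I did not measure it separately in the final pictures.
- **Touch:** the arm touches nothing; the force reading was only noise, under 1 N.
- **Other things:** the remote looks unmoved in the pictures. The mug and the clipper I did not check again at the end, but nothing of the robot was lowered near the tray.

**Disagreement:** an early estimate of where the rail sat along the gripper was off by about 2 to 5 mm. Feeling for first touch removed that error, and nothing else disagreed.

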